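Slide the ware board out to the gauge and hold it

TASK

Slide the wooden ware board, with the clay pot standing on it, outward along the drying rack and under the rack's bar until the board's blue-striped front end is level with the green tip of the pottery gauge. The board would tip over the rack's edge by itself out there, so keep hold of it: finish with the gripper still holding the board steady and level on the rack, with the pot standing where it was on the board. Do not knock or shift the gauge or the other things on the table.

Things in the scene. Friction and masses are not known exactly. Their poses are not given: they have to be found in the camera images.
- rack: Low steel drying rack fixed to the table. Origin on the table, +y outward, z up. Two runners (x +-30 to +-60 mm), tops 80 mm above the table, run from y = -270 mm to the outer edge at y = +130 mm. Side guides (inner faces x = +-64 mm, outer +-74, tops z = 94 mm) leave the board 4 mm play each side: it slides along y only. Gate posts (9 mm radius) at y = +110 mm, x = +-83 mm carry the bar.
- rack_bar (a point): Middle of the rack's round cross-bar (on its axis), 7 mm radius: underside 180 mm, axis 187 mm, top 194 mm above the table. Axes as the rack.
- rack_edge (a point): Middle of the rack's outer edge at the height of the runners' top, 80 mm above the table; the board overhangs beyond this. Axes as the rack.
- board: Light wooden ware board, loose, 120 (x) by 340 (y) by 15 (z) mm, 0.45 kg, flat on the runners. Origin at the centre of its underside, +y outward (pot and blue stripe), z up. A dark wooden grip post 26 by 26 mm, 65 mm tall, is fixed on it at y = -140 mm (top 160 mm above the table). At the mark, board and pot balance beyond the rack's edge: it tips if let go; holding the post takes up to 10 N.
- board_grip (a point): Point to grip on the dark post: on the post's axis, 17 mm below its top, 143 mm above the table. Axes as the board; all four sides of the post are free, 26 mm wide.
- board_front (a point): Middle of the upper edge of the board's outer end (blue stripe), at y = +170 mm, z = +15 mm of the board. Axes as the board.
- pot: Loose terracotta cup-shaped pot, 84 mm rim diameter, 65 mm tall, about 0.36 kg, standing upright on the board about 120 mm outward of its centre. Origin at the centre of its underside, z up. It starts on the inner side of the bar and passes about 20 mm below it.
- gauge: Pottery gauge standing loose on the table beyond the rack's edge, beside the board's path on the rack's +x side: dark round foot 80 mm wide and 22 mm tall, thin rod to 142 mm, and a level pointer with a green end towards the board. Origin at the centre of the foot's underside; the pointer runs along its -x. About 0.8 kg.
- gauge_tip (a point): The pointer's green tip (5 mm radius, last 30 mm green), 65 mm from the rod, 102 mm above the table, about 15 mm beside the board's long edge. It is the mark: the board's outer end must come level with it along the outward direction.
- glaze_jar: Bystander: white jar with blue lid, 64 mm wide, 85 mm tall. Origin at the centre of its underside.
- mug: Bystander: blue mug, 76 mm wide, 85 mm tall, with a handle. Origin at the centre of its underside.
- bat: Bystander: white plaster disc, 120 mm wide, 16 mm thick, lying on the table. Origin at the centre of its underside.
Not all that is in view belongs to the job. Leave any pink look-alike of the gauge alone. There is more than one size of the pot; the one meant has the size given above.

How it is judged:
On the way:
1. the pot has come out under the bar, standing on the board (y of pot in the frame of rack above 0.16 m and z of pot in the frame of board below 0.03 m and angle between board's own z axis and vertical below 0.1 rad), for 0.1 s.
At the end, for the whole second after the job is handed in: Board end within 8 mm of level with the gauge's green tip; board level (0.05 rad), still (0.02 m/s), resting on the rack, held by the fingers (over 1 N), clear of the gauge; pot upright (0.08 rad) on the board, within 15 mm along and across of its starting spot (y of gauge_tip in the frame of board_front between -0.008 and 0.008 m and angle between board's own z axis and vertical below 0.05 rad and contact force between the fingers and board above 1 N and contact force between board and rack above 0.3 N and contact force between board and gauge below 0.2 N and linear speed of board below 0.02 m/s and y of pot in the frame of board between 0.099 and 0.139 m and x of pot in the frame of board between -0.023 and 0.023 m and z of pot in the frame of board between 0.01 and 0.02 m and angle between pot's own z axis and vertical below 0.08 rad); the arm keeps its last pose, push and grip.
It fails at once if the board tips (over 0.15 rad) (angle between board's own z axis and vertical above 0.15 rad).
It fails at once if the pot tips (over 0.25 rad) (angle between pot's own z axis and vertical above 0.25 rad).
It fails at once if the gauge is shifted by more than 8 mm (distance of gauge from where it was at the start of the episode above 0.008 m).
It fails at once if a bystander is shifted by more than 20 mm (distance of any of glaze_jar, mug, bat from where it was at the start of the episode above 0.02 m).
It also fails if it takes over 38 s, if anything falls off the work surface, if the arm or the gripper's body presses on something with over 40 N, if the wrist force passes 120 N, or if a joint passes its speed limit or range.

ROBOT

A 7-joint arm with a two-finger parallel gripper is mounted at the origin on the work surface. World frame = base frame: x ahead of the robot, y to its left, z up, the work surface at z = 0. Lengths are in m, angles in rad, forces in N, time in s.
With the tool pointing down it reaches from about 0.4 to 0.85 m from the base axis. Payload 10.4 kg.
Tool frame: the origin (TCP) lies midway between the tips of the shut fingers; the grasp point (between the pads) lies 19 mm behind it; z points along the fingers, y is the line along which they close (so a half turn about z gives the same grasp; the last joint's range is limited). The gripper opens to 87 mm and grips with 3 to 60 N. Pads are 19 mm wide; open, the fingers measure 117 mm over their backs; the gripper's body (75 mm by 190 mm) begins 51 mm behind the grasp point.
Start: joints at [-1.162, 0.332, -0.065, 1.46, 0.022, 1.35, -0.088], TCP at [0.262, 0.568, 0.223] pointing down, gripper open.
Joint ranges: [-2.6, 2.6], [-0.5, 2.12], [-1.47, 1.34], [0.16, 2.42], [-1.27, 4.41], [0.06, 2.06], [-2.6, 2.6]. Speed limits (rad/s): [2.22, 2.22, 2.79, 2.79, 3.14, 3.14, 3.14].

INTERFACE

Orientations are given as a unit quaternion [x, y, z, w].
In Python, from bench import sensors, eyes, order gives the robot as it stands.
- The arm moves only by the tool arm_command, never from a script. Its argument "steps" is a list of rows, each an object with "rot": the turn, a rotation vector about the world's x, y, z in degrees, a list of three; "slide": the shift along the world's x, y, z in m, a list of three; "grip": the opening, from 0 (shut) to 1 (fully open). A call has exactly 8 rows; each row shifts and turns the commanded pose from where the row before left it; what a row does not reach is not made up. A row lasts 1/8 s, in which the tool goes at most 62.5 mm and 10.7 degrees, less where a joint would pass 70% of its speed; a pose out of reach is approached as far as the arm can. A call with a gripper value outside its range is refused whole. The fingers move at their own pace and stop on an object; "newtons" is the grip in N (left out, the last holds). Time passes only in rows, so rows that do not move let the fingers close, or fill a call up. It gives the time, the measured TCP pose, the force, the opening and the grip force at its end, in the units of the state.
- sensors.read_state(): the state, without advancing time (a new reading comes with each control period).
- eyes.camera(name): name is "side" or "top"; returns a dict with "pixels" (480x640x3 uint8, red, green, blue), "intrinsics" (3x3 intrinsics, pixels), "k1" (the pictures are not rectified: a ray, as slopes to the right and down, at radius r is drawn at 1 + k1 r^2 times it, then the intrinsics apply), "pose" (4x4, takes a point from camera to world coordinates). Camera axes: x right, y down, z forward; pixel columns grow to the right and rows downward; lengths in m; the calibration is good to about 2 mm. A picture is of the moment at which its call begins. There is no depth.
- order.close_job(): hands the job in; it is judged then, once.
Trained networks look in a picture, given as the dict that the camera call returned (one of the last four; its "shot" number tells which), for a name from the list of things; names that differ only in an ending like _2 or _b are one class to them, and where a whole thing is asked for, a point or a joint stands for the part that bears it (a point fixed in the world has none). Each returns a list of dicts, best first, with "conf" (0 to 1); they miss things now and then, are a little off and sometimes report something else, mostly with a low value. They report only what shows in the picture. A call takes as long as a camera call. They do not tell look-alikes from the thing itself.
- eyes.look_for(name, picture): "bbox" ([left, top, right, bottom] in pixels, round what is visible of it).
The state is a dict: "time": time; "joint_positions": joint angles; "joint_vel": joint speeds; "joint_torque": joint torques, N m; "ee_pos": TCP position; "eef_rot": TCP orientation; "ft_force": force on the tool from outside, world axes, zero at the start; "torque": the same for the moment, N m; "width": finger opening in m; "grip_force": force on a finger pad.
Only numpy, scipy, OpenCV 4.12 (cv2) and the standard library are available. Lean on these libraries where they do the work, as an engineer would, in place of code of your own. Each camera call takes 0.05 s, during which the arm holds its last target. There are 200 camera calls.

## Working session

There is one attempt and no reset: what is moved stays moved. The work goes in short steps, Python scripts to look and compute and a tool call to move; the robot and the scene stay as the last step left them, time stands still between calls to the robot, and variables do not carry over. Pictures are saved under pics/ and viewed, at most 10 in all, crops included, and the job is handed in when it is done.

Besides the shell and the picture viewer there is one more tool, called after "Call:" in YAML: its name, and indented under it one key for each argument. arm_command: Moves the arm, as the interface text tells. Its arguments: {"type":"object","properties":{"steps":{"type":"array","items":{"type":"object","properties":{"rot":{"type":"array","items":{"type":"number"}},"slide":{"type":"array","items":{"type":"number"}},"grip":{"type":"number"}}}},"newtons":{"type":"number"}},"required":["steps"]}

```bash
mkdir -p pics
cat > h.py <<'E'
import numpy as np, cv2
from bench import sensors, eyes, order
def ray(p,uv):
    K=p["intrinsics"];k=p["k1"];T=np.array(p["pose"])
    d=np.array([(uv[0]-K[0][2])/K[0][0],(uv[1]-K[1][2])/K[1][1]]);s=d.copy()
    for _ in range(20): s=d/(1+k*(s@s))
    return T[:3,3],T[:3,:3]@np.array([s[0],s[1],1])
def atz(p,uv,z):
    o,d=ray(p,uv);return o+d*(z-o[2])/d[2]
def tri(p,a,q,b):
    o,d=ray(p,a);O,D=ray(q,b);d/=np.linalg.norm(d);D/=np.linalg.norm(D)
    s,t=np.linalg.lstsq(np.c_[d,-D],O-o,rcond=None)[0]
    A,B=o+s*d,O+t*D;return (A+B)/2,np.linalg.norm(A-B)
def proj(p,X):
    T=np.linalg.inv(np.array(p["pose"]));c=T[:3,:3]@X+T[:3,3];s=c[:2]/c[2];s=s*(1+p["k1"]*(s@s))
    K=p["intrinsics"];return np.array([K[0][0]*s[0]+K[0][2],K[1][1]*s[1]+K[1][2]])
E
python3 - <<'E'
from h import *
import pickle
P={}
for n in("side","top"):
    p=eyes.camera(n);P[n]=p
    cv2.imwrite(f"pics/{n}0.png",p["pixels"][:,:,::-1])
    print(n,np.round(p["pose"],3).tolist(),p["k1"],p["intrinsics"])
    for t in("rack","rack_bar","board","board_grip","board_front","pot","gauge","gauge_tip","glaze_jar","mug","bat"):
        print(t,[(np.round(r["bbox"]).tolist(),round(r["conf"],2)) for r in eyes.look_for(t,p)])
pickle.dump(P,open("P0.pkl","wb"))
s=sensors.read_state();print(s)
E
```

```text
side [[0.902, -0.285, 0.324, 0.042], [-0.432, -0.607, 0.667, -0.889], [0.006, -0.742, -0.67, 1.059], [0.0, 0.0, 0.0, 1.0]] -0.1605027402021279 [[623.73674358   0.         317.4622484 ]
 [  0.         623.73674358 240.83660164]
 [  0.           0.           1.        ]]
rack [([272.0, 164.0, 437.0, 343.0], 0.97)]
rack_bar [([274.0, 164.0, 435.0, 348.0], 0.55)]
board [([292.0, 212.0, 423.0, 314.0], 0.58)]
board_grip [([290.0, 210.0, 423.0, 307.0], 0.81), ([273.0, 161.0, 436.0, 348.0], 0.28)]
board_front [([292.0, 210.0, 430.0, 310.0], 0.85)]
pot [([305.0, 192.0, 342.0, 230.0], 0.84), ([130.0, 200.0, 176.0, 259.0], 0.82)]
gauge [([220.0, 142.0, 249.0, 189.0], 0.89), ([283.0, 136.0, 314.0, 188.0], 0.79), ([352.0, 144.0, 382.0, 190.0], 0.67)]
gauge_tip [([216.0, 144.0, 248.0, 196.0], 0.94), ([354.0, 140.0, 384.0, 194.0], 0.71), ([281.0, 137.0, 314.0, 188.0], 0.69)]
glaze_jar [([364.0, 190.0, 391.0, 232.0], 0.62)]
mug [([418.0, 236.0, 452.0, 280.0], 0.92)]
bat [([448.0, 340.0, 506.0, 384.0], 0.61)]
top [[-0.011, -0.993, 0.12, 0.364], [-1.0, 0.009, -0.012, 0.062], [0.011, -0.12, -0.993, 1.1
[... 996 characters left out ...]
161375,  0.33221663, -0.06468629,  1.4601176 ,  0.02160235,
        1.34994006, -0.08848013]), 'joint_vel': array([-1.40269638e-03, -2.07046655e-03,  4.37150091e-04,  6.28076192e-04,
       -6.46254465e-05, -2.53059069e-03,  1.39050379e-03]), 'joint_torque': array([-7.68233022e-04, -6.23060489e+01,  2.42338300e-02, -3.90112460e+01,
       -6.12572604e-02,  3.19143897e-02,  3.91705782e-06]), 'ee_pos': array([0.26154939, 0.56764079, 0.22255668]), 'eef_rot': array([ 2.14212723e-01,  9.76787034e-01,  6.93068490e-06, -2.12267440e-06]), 'ft_force': array([ 0.89968989, -0.00606767, -0.03180717]), 'torque': array([0.00820704, 0.00687776, 0.0365617 ]), 'grip_force': 0.0, 'width': 0.08706194375581708}
```

View pics/side0.png

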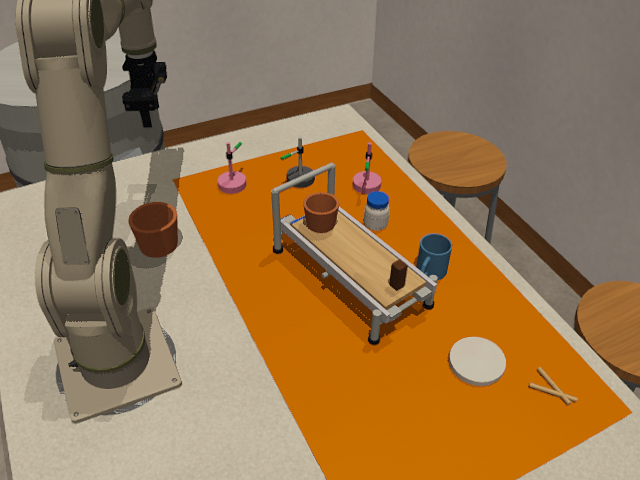

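View pics/top0.png

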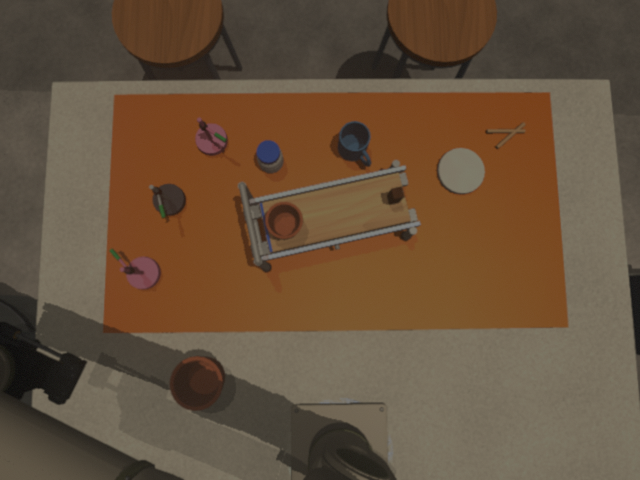

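Side view: the dark-footed gauge with a green pointer is at (300,165), with pink look-alikes at (232,165) and (367,165). The small pot on the board is at (320,212), with a larger look-alike at (154,228). The post is at (398,275).
Top view: the gauge is at (169,200) with its green tip near (162,216), the pink ones at (210,137) and (142,272), the post at (396,194), and the blue stripe at (264,230). I choose the dark-footed gauge and the pot on the board, and check both in a close crop.

Run:
```python
import pickle,cv2,numpy as np
P=pickle.load(open("P0.pkl","rb"))
t=P["top"]["pixels"][170:270,135:295];t=np.clip(t.astype(float)*1.7,0,255).astype(np.uint8)
t2=np.clip(P["top"]["pixels"][165:265,340:420].astype(float)*1.7,0,255).astype(np.uint8)
s=P["side"]["pixels"][130:230,265:345];s2=P["side"]["pixels"][240:320,360:440]
R=lambda a,k:cv2.resize(a,None,fx=k,fy=k,interpolation=cv2.INTER_CUBIC)
im=np.zeros((600,800,3),np.uint8)
def put(a,x,y): a=a[:600-y,:800-x];im[y:y+a.shape[0],x:x+a.shape[1]]=a
put(R(t,3),0,0);put(R(s,3),0,300);put(R(s2,3),250,300);put(R(t2,3),500,0);
cv2.imwrite("pics/crop0.png",im[:,:,::-1])
```

```text
(no output)
```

View pics/crop0.png

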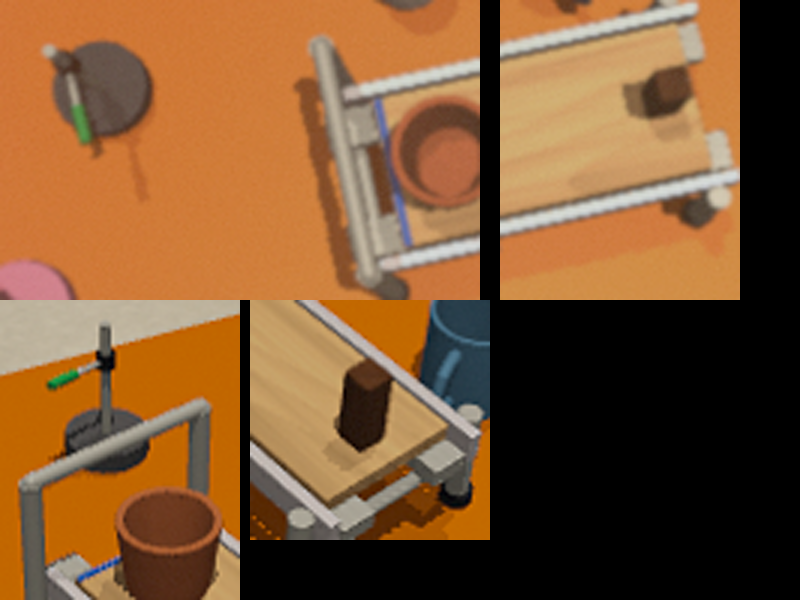

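Run:
```python
from h import *
import pickle
P=pickle.load(open("P0.pkl","rb"));t,s=P["top"],P["side"]
r=lambda a:np.round(a,4)
print("tip",tri(t,(163.3,216.7),s,(282.3,158)))
print("post top",tri(t,(397.7,193.3),s,(399,264.7)), atz(t,(397.7,193.3),.16),atz(s,(399,264.7),.16))
A,B=atz(t,(261.7,202.3),.095),atz(t,(271,251),.095);print("stripe",A,B,np.linalg.norm(A-B),(A+B)/2)
C,D=[tri(t,a,s,b) for a,b in(((241.7,184.3),(333.3,165.7)),((257.7,261.7),(275,191)))];print("bar",C,D,np.linalg.norm(C[0]-D[0]))
x=C[0]-D[0];x[2]=0;x/=np.linalg.norm(x);y=np.array([-x[1],x[0],0]);print("x",x,"deg",np.degrees(np.arctan2(x[1],x[0])))
# guides direction from top (z=.094)
g=[atz(t,u,.094) for u in((340+197/3,165+8/3),(135+345/3,170+93/3),(340+235/3,165+175/3),(135+385/3,170+262/3))]
for a,b in((0,1),(2,3)): d=g[b]-g[a];print("guide",d,np.degrees(np.arctan2(-d[0],d[1])))
post=tri(t,(397.7,193.3),s,(399,264.7))[0];tip=tri(t,(163.3,216.7),s,(282.3,158))[0];bar=(C[0]+D[0])/2
print("rack frame: post->front",((A+B)/2-post)@np.c_[x,y],"tip-front",(tip-(A+B)/2)@np.c_[x,y],"bar-front",(bar-(A+B)/2)@np.c_[x,y])
```

```text
tip (array([0.55983103, 0.40352696, 0.10287545]), np.float64(0.006490997690379167))
post top (array([ 0.59679384, -0.13056802,  0.15823404]), np.float64(0.0048865245078301206)) [ 0.59402126 -0.12927673  0.16      ] [ 0.59832004 -0.13230439  0.16      ]
stripe [0.59025202 0.17785119 0.095     ] [0.47543332 0.15591102 0.095     ] 0.11689613415345755 [0.53284267 0.1668811  0.095     ]
bar (array([0.61391698, 0.21012949, 0.18458763]), np.float64(0.0065051631201183775)) (array([0.44643273, 0.1744276 , 0.18744464]), np.float64(0.006711972282453093)) 0.17127101640007544
x [0.97802629 0.20848162 0.        ] deg 12.033385931799934
guide [-0.07772603  0.36853196  0.        ] 11.9095506375806
guide [-0.07633911  0.36190144  0.        ] 11.911295043814823
rack frame: post->front [-0.00053326  0.3042457 ] tip-front [0.07573164 0.22581929] bar-front [0.00268571 0.02539555]
```

Call:
arm_command:
  steps:
    - {"slide": [0, 0, 0.05], "grip": 1}
    - {"slide": [0.025, -0.05, 0.01], "rot": [0, 0, -5], "grip": 1}
    - {"slide": [0.025, -0.05, 0.01], "rot": [0, 0, -5], "grip": 1}
    - {"slide": [0.025, -0.05, 0], "rot": [0, 0, -5], "grip": 1}
    - {"slide": [0.025, -0.05, 0], "rot": [0, 0, -5], "grip": 1}
    - {"slide": [0.025, -0.05, 0], "rot": [0, 0, -5], "grip": 1}
    - {"slide": [0.025, -0.05, 0], "rot": [0, 0, -5], "grip": 1}
    - {"slide": [0.025, -0.05, 0], "rot": [0, 0, -5], "grip": 1}

```text
schema error: expected keys rot, slide, grip
```

Call:
arm_command:
  steps:
    - {"slide": [0, 0, 0.05], "rot": [0, 0, 0], "grip": 1}
    - {"slide": [0.025, -0.05, 0.01], "rot": [0, 0, -5], "grip": 1}
    - {"slide": [0.025, -0.05, 0.01], "rot": [0, 0, -5], "grip": 1}
    - {"slide": [0.025, -0.05, 0], "rot": [0, 0, -5], "grip": 1}
    - {"slide": [0.025, -0.05, 0], "rot": [0, 0, -5], "grip": 1}
    - {"slide": [0.025, -0.05, 0], "rot": [0, 0, -5], "grip": 1}
    - {"slide": [0.025, -0.05, 0], "rot": [0, 0, -5], "grip": 1}
    - {"slide": [0.025, -0.05, 0], "rot": [0, 0, -5], "grip": 1}
  newtons: 40

```text
time: 2.2
ee_pos: [0.4371, 0.2159, 0.2929]
eef_rot: [0.499, 0.866, 0.0, 0.0]
ft_force: [1.3, 0.1, 0.4]
width: 0.0868
grip_force: 0.0
```

Call:
arm_command:
  steps:
    - {"slide": [0.023, -0.049, 0], "rot": [0, 0, -3], "grip": 1}
    - {"slide": [0.023, -0.049, 0], "rot": [0, 0, -3], "grip": 1}
    - {"slide": [0.023, -0.049, 0], "rot": [0, 0, -3], "grip": 1}
    - {"slide": [0.023, -0.049, 0], "rot": [0, 0, -3], "grip": 1}
    - {"slide": [0.023, -0.05, -0.02], "rot": [0, 0, -3], "grip": 1}
    - {"slide": [0.023, -0.05, -0.03], "rot": [0, 0, -3], "grip": 1}
    - {"slide": [0.021, -0.05, -0.03], "rot": [0, 0, 0], "grip": 1}
    - {"slide": [0, 0, 0], "rot": [0, 0, 0], "grip": 1}

```text
time: 3.2
ee_pos: [0.5941, -0.1329, 0.2097]
eef_rot: [0.63, 0.777, -0.003, -0.001]
ft_force: [-0.6, 0.5, 0.9]
width: 0.087
grip_force: 0.0
```

Run:
```python
from h import *
p=eyes.camera("side");q=eyes.camera("top")
e=sensors.read_state()["ee_pos"];print(e,proj(p,e),proj(q,e),proj(q,np.array([.596,-.13,.16])))
a=p["pixels"][170:320,330:480];b=q["pixels"][130:280,330:480]
b=np.clip(b.astype(float)*1.7,0,255).astype(np.uint8)
im=np.hstack([cv2.resize(x,(400,400),interpolation=cv2.INTER_CUBIC) for x in(a,b)])
cv2.imwrite("pics/pre.png",im[:,:,::-1])
```

```text
[ 0.59539924 -0.12829443  0.21237302] [399.18990047 245.27325253] [401.85479494 186.90330948] [397.99669983 192.42134482]
```

View pics/pre.png

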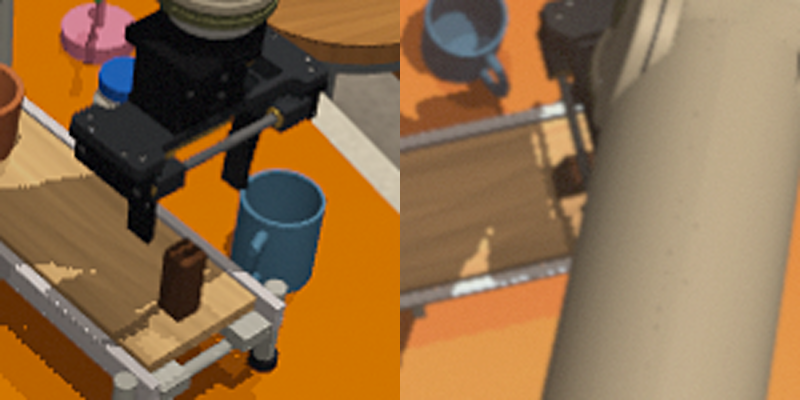

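Close view: the open fingers, at crop (145,230) and (240,180), straddle the dark post at (186,248), with the TCP directly above it. I descend now.

Call:
arm_command:
  steps:
    - {"slide": [0, 0, -0.03], "rot": [0, 0, 0], "grip": 1}
    - {"slide": [0, 0, -0.03], "rot": [0, 0, 0], "grip": 1}
    - {"slide": [0, 0, -0.028], "rot": [0, 0, 0], "grip": 1}
    - {"slide": [0, 0, 0], "rot": [0, 0, 0], "grip": 1}
    - {"slide": [0, 0, 0], "rot": [0, 0, 0], "grip": 0}
    - {"slide": [0, 0, 0], "rot": [0, 0, 0], "grip": 0}
    - {"slide": [0, 0, 0], "rot": [0, 0, 0], "grip": 0}
    - {"slide": [0, 0, 0], "rot": [0, 0, 0], "grip": 0}
  newtons: 40

```text
time: 4.3
ee_pos: [0.5956, -0.1282, 0.125]
eef_rot: [0.628, 0.779, 0.0, 0.0]
ft_force: [0.3, 0.1, -0.7]
width: 0.0551
grip_force: 0.0
```

Run:
```python
from h import *
s=sensors.read_state();print({k:np.round(s[k],4) for k in("time","ee_pos","ft_force","width","grip_force","joint_positions")})
```

```text
{'time': np.float64(4.3), 'ee_pos': array([ 0.5956, -0.1282,  0.125 ]), 'ft_force': array([ 0.2875,  0.0938, -0.7319]), 'width': np.float64(0.0551), 'grip_force': np.float64(0.0), 'joint_positions': array([-0.3127,  0.4046,  0.5694,  1.6524, -0.2346,  1.1529,  0.5298])}
```

Fingers are still closing.

Call:
arm_command:
  steps:
    - {"slide": [0, 0, 0], "rot": [0, 0, 0], "grip": 0}
    - {"slide": [0, 0, 0], "rot": [0, 0, 0], "grip": 0}
    - {"slide": [0, 0, 0], "rot": [0, 0, 0], "grip": 0}
    - {"slide": [0, 0, 0], "rot": [0, 0, 0], "grip": 0}
    - {"slide": [0, 0, 0], "rot": [0, 0, 0], "grip": 0}
    - {"slide": [0, 0, 0], "rot": [0, 0, 0], "grip": 0}
    - {"slide": [0, 0, 0], "rot": [0, 0, 0], "grip": 0}
    - {"slide": [0, 0, 0], "rot": [0, 0, 0], "grip": 0}
  newtons: 40

```text
time: 5.3
ee_pos: [0.596, -0.1281, 0.1248]
eef_rot: [0.628, 0.779, 0.0, 0.0]
ft_force: [5.5, -0.2, -2.7]
width: 0.0255
grip_force: 40.0
```

Call:
arm_command:
  steps:
    - {"slide": [-0.0008, 0.0039, 0], "rot": [0, 0, 0], "grip": 0}
    - {"slide": [-0.0017, 0.0078, 0], "rot": [0, 0, 0], "grip": 0}
    - {"slide": [-0.0025, 0.0117, 0], "rot": [0, 0, 0], "grip": 0}
    - {"slide": [-0.0033, 0.0156, 0], "rot": [0, 0, 0], "grip": 0}
    - {"slide": [-0.0033, 0.0156, 0], "rot": [0, 0, 0], "grip": 0}
    - {"slide": [-0.0025, 0.0117, 0], "rot": [0, 0, 0], "grip": 0}
    - {"slide": [-0.0017, 0.0078, 0], "rot": [0, 0, 0], "grip": 0}
    - {"slide": [-0.0008, 0.0039, 0], "rot": [0, 0, 0], "grip": 0}
  newtons: 50

```text
time: 6.3
ee_pos: [0.5792, -0.0516, 0.125]
eef_rot: [0.628, 0.779, -0.001, 0.001]
ft_force: [6.2, -5.7, 0.4]
width: 0.0256
grip_force: 49.9
```

Call:
arm_command:
  steps:
    - {"slide": [-0.0008, 0.0039, 0], "rot": [0, 0, 0], "grip": 0}
    - {"slide": [-0.0017, 0.0078, 0], "rot": [0, 0, 0], "grip": 0}
    - {"slide": [-0.0025, 0.0117, 0], "rot": [0, 0, 0], "grip": 0}
    - {"slide": [-0.0033, 0.0156, 0], "rot": [0, 0, 0], "grip": 0}
    - {"slide": [-0.0033, 0.0156, 0], "rot": [0, 0, 0], "grip": 0}
    - {"slide": [-0.0025, 0.0117, 0], "rot": [0, 0, 0], "grip": 0}
    - {"slide": [-0.0017, 0.0078, 0], "rot": [0, 0, 0], "grip": 0}
    - {"slide": [-0.0008, 0.0039, 0], "rot": [0, 0, 0], "grip": 0}
  newtons: 50

```text
time: 7.3
ee_pos: [0.5626, 0.0257, 0.1252]
eef_rot: [0.628, 0.778, -0.001, 0.001]
ft_force: [4.0, -6.7, 2.0]
width: 0.0258
grip_force: 49.9
```

Run:
```python
from h import *
import pickle
p=eyes.camera("side");q=eyes.camera("top");pickle.dump({"side":p,"top":q},open("P1.pkl","wb"))
s=sensors.read_state();print(np.round(s["ee_pos"],4),s["ft_force"])
a=p["pixels"][130:230,250:350];b=q["pixels"][170:270,135:235]
b=np.clip(b.astype(float)*1.7,0,255).astype(np.uint8)
im=np.hstack([cv2.resize(x,(400,400),interpolation=cv2.INTER_CUBIC) for x in(a,b)])
cv2.imwrite("pics/mid.png",im[:,:,::-1])
```

```text
[0.5625 0.0261 0.1252] [ 1.50556067 -5.5184537   2.70853854]
```

View pics/mid.png

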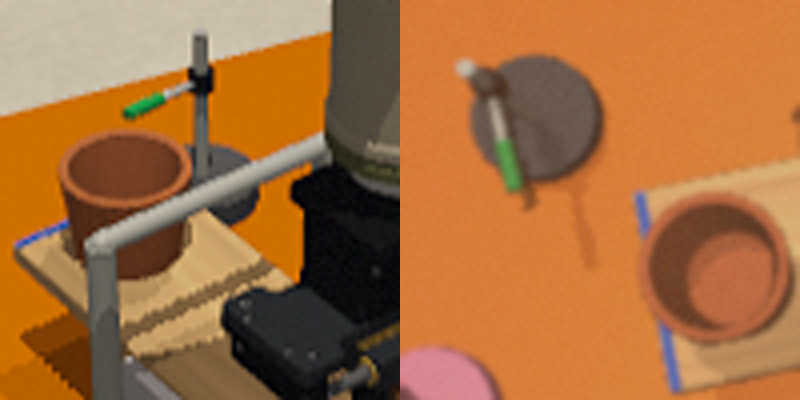

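```bash
cat > m.py <<'E'
from h import *
Y=np.array([-.2075,.978,0])
def meas(p,name):
    im=p["pixels"].astype(int);R,G,B=im[...,0],im[...,1],im[...,2]
    g=((G>R*1.5)&(G>B*1.5)&(G>45)).astype(np.uint8);b=((B>R*1.4)&(B>G*1.3)&(B>50)).astype(np.uint8)
    lo=np.array([155,195,190,240]) if name=="top" else np.array([270,145,300,175])
    m=np.zeros_like(g);m[lo[1]:lo[3],lo[0]:lo[2]]=1
    v,u=np.nonzero(g*m);w=np.array([atz(p,(a,c),.102) for a,c in zip(u,v)])
    c=w.mean(0);d=np.linalg.svd((w-c)[:,:2])[2][0];d=np.array([*d,0]);d*=-np.sign(d[0])
    t=(w-c)@d;print(name,"green n",len(u),"len",np.ptp(t),"dir",np.degrees(np.arctan2(d[1],d[0]))+180)
    tip=c+d*.015
    lb=(140,200,260,275) if name=="top" else (230,160,300,260)
    m[:]=0;m[lb[1]:lb[3],lb[0]:lb[2]]=1
    v,u=np.nonzero(b*m);w=np.array([atz(p,(a,c),.095) for a,c in zip(u,v)])
    y=w@Y;X=w@np.array([.978,.2075,0]);print("blue n",len(u),"x",X.min(),X.max(),"y med",np.median(y),"pct",np.percentile(y,[5,25,75,95]))
    print("tip",tip,"tipY (end,centroid)",tip@Y,c@Y, "gap to stripe mid",tip@Y-np.median(y))
E
python3 - <<'E'
from m import *
import pickle
P=pickle.load(open("P1.pkl","rb"))
for n in P: meas(P[n],n)
p=P["top"]
t=atz(p,(163.2,216.5),.102);a,b=atz(p,(193.75,218.25),.095),atz(p,(202.75,267.75),.095)
print("manual",t,a,b,t@Y,a@Y,b@Y)
p=P["side"]
t=atz(p,(281.8,157.8),.102);a=atz(p,(250+17/4,130+245/4),.095);b=atz(p,(250+70/4,130+225/4),.095);print("manual side",t,a,b,t@Y,a@Y,b@Y)
E
```

```text
side green n 24 len 0.030428082361108638 dir 12.524471138484955
blue n 19 x 0.4990441191563523 0.5373738369340566 y med 0.21029335710066585 pct [0.20831392 0.20900033 0.21168319 0.21239797]
tip [0.56041702 0.40573689 0.102     ] tipY (end,centroid) 0.28052414474717824 0.2806669973399275 gap to stripe mid 0.07023078764651239
top green n 25 len 0.024874379955663817 dir 17.019049333449914
blue n 33 x 0.49677505863806437 0.6090040843770755 y med 0.21239079608722294 pct [0.2109894  0.21150626 0.21326422 0.21392119]
tip [0.5569666  0.40500987 0.102     ] tipY (end,centroid) 0.28052907957344564 0.28184664067833737 gap to stripe mid 0.0681382834862227
manual [0.55737109 0.40506553 0.102     ] [0.55384753 0.33597397 0.095     ] [0.43818165 0.31276219 0.095     ] 0.28049958943096187 0.21365917606554632 0.21495873276777638
manual side [0.56263337 0.40537105 0.102     ] [0.44491572 0.30772055 0.095     ] [0.48318716 0.31277933 0.095     ] 0.2797064605452639 0.20863069076397328 0.2056368493944158
```

The pot has passed under the bar and stands on the board. About 66 mm remains, so I go 60 mm and re-measure.

Call:
arm_command:
  steps:
    - {"slide": [-0.0006, 0.0029, 0], "rot": [0, 0, 0], "grip": 0}
    - {"slide": [-0.0015, 0.0069, 0], "rot": [0, 0, 0], "grip": 0}
    - {"slide": [-0.0021, 0.0098, 0], "rot": [0, 0, 0], "grip": 0}
    - {"slide": [-0.0025, 0.0118, 0], "rot": [0, 0, 0], "grip": 0}
    - {"slide": [-0.0025, 0.0118, 0], "rot": [0, 0, 0], "grip": 0}
    - {"slide": [-0.0019, 0.0088, 0], "rot": [0, 0, 0], "grip": 0}
    - {"slide": [-0.001, 0.0049, 0], "rot": [0, 0, 0], "grip": 0}
    - {"slide": [-0.0004, 0.002, 0], "rot": [0, 0, 0], "grip": 0}
  newtons: 50

```text
time: 8.4
ee_pos: [0.5505, 0.0836, 0.1256]
eef_rot: [0.628, 0.778, -0.001, 0.002]
ft_force: [2.5, -9.5, 6.5]
width: 0.0257
grip_force: 49.9
```

Run:
```python
from m import *
p=eyes.camera("side");q=eyes.camera("top")
meas(p,"side");meas(q,"top")
s=sensors.read_state();print(np.round(s["ee_pos"],4),s["ft_force"],s["time"])
a=p["pixels"][130:230,220:320];b=q["pixels"][180:280,120:220]
b=np.clip(b.astype(float)*1.7,0,255).astype(np.uint8)
im=np.hstack([cv2.resize(x,(400,400),interpolation=cv2.INTER_CUBIC) for x in(a,b)])
cv2.imwrite("pics/near.png",im[:,:,::-1])
```

```text
side green n 18 len 0.0212649445158294 dir 12.271902503811361
blue n 11 x 0.4998834841333765 0.5300963395478435 y med 0.2680562420723915 pct [0.26647182 0.26699992 0.26858757 0.26937989]
tip [0.56419623 0.40664705 0.102     ] tipY (end,centroid) 0.28063009741583966 0.28070684472172547 gap to stripe mid 0.012573855343448181
top green n 26 len 0.024873371352688037 dir 16.897990432176897
blue n 26 x 0.49792224251138684 0.6100343412086833 y med 0.27072812701099963 pct [0.26954548 0.27004437 0.27148292 0.27202746]
tip [0.55682702 0.40463591 0.102     ] tipY (end,centroid) 0.2801923121249485 0.28147830698025494 gap to stripe mid 0.009464185113948864
[0.5505 0.0837 0.1255] [ 1.95752257 -7.6109278   5.91809438] 8.5
```

View pics/near.png

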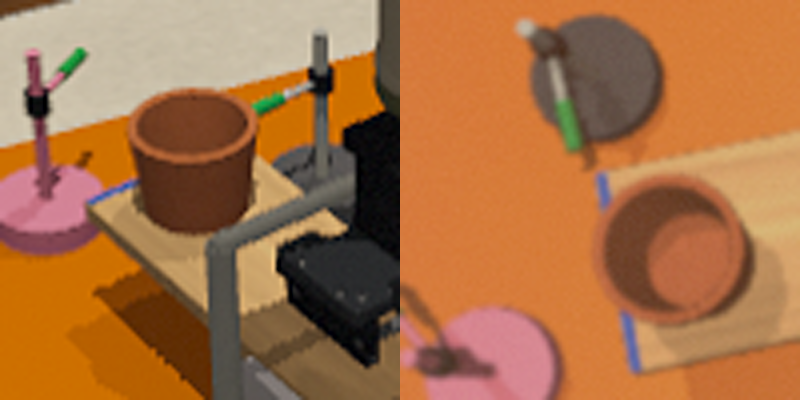

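Call:
arm_command:
  steps:
    - {"slide": [-0.0004, 0.002, 0], "rot": [0, 0, 0], "grip": 0}
    - {"slide": [-0.0006, 0.0029, 0], "rot": [0, 0, 0], "grip": 0}
    - {"slide": [-0.0004, 0.002, 0], "rot": [0, 0, 0], "grip": 0}
    - {"slide": [-0.0003, 0.0012, 0], "rot": [0, 0, 0], "grip": 0}
    - {"slide": [0, 0, 0], "rot": [0, 0, 0], "grip": 0}
    - {"slide": [0, 0, 0], "rot": [0, 0, 0], "grip": 0}
    - {"slide": [0, 0, 0], "rot": [0, 0, 0], "grip": 0}
    - {"slide": [0, 0, 0], "rot": [0, 0, 0], "grip": 0}
  newtons: 50

```text
time: 9.5
ee_pos: [0.549, 0.0913, 0.1256]
eef_rot: [0.628, 0.778, -0.001, 0.002]
ft_force: [1.4, -9.8, 7.5]
width: 0.0258
grip_force: 49.9
```

Run:
```python
from m import *
p=eyes.camera("side");q=eyes.camera("top")
meas(p,"side");meas(q,"top")
s=sensors.read_state();print(np.round(s["ee_pos"],4),s["ft_force"],s["grip_force"],s["time"])
# front corner points from post: TCP + .31 Y
print("front from post",(s["ee_pos"]+.31*Y)@Y)
b=q["pixels"][180:280,120:220]
b=np.clip(b.astype(float)*1.7,0,255).astype(np.uint8);a=p["pixels"][110:260,200:350]
cv2.imwrite("pics/fin.png",np.hstack([cv2.resize(x,(400,400),interpolation=cv2.INTER_CUBIC) for x in(a,b)])[:,:,::-1])
```

```text
side green n 20 len 0.026324193412875403 dir 15.143277578768874
blue n 11 x 0.5024912218098538 0.5349403482452759 y med 0.2755104868869196 pct [0.27416585 0.27471319 0.27630909 0.27707971]
tip [0.56310069 0.40546335 0.102     ] tipY (end,centroid) 0.27969976701733135 0.2805276449958321 gap to stripe mid 0.004189280130411754
top green n 28 len 0.024877118964530723 dir 17.46091320219236
blue n 24 x 0.4976536730181497 0.6092316252296148 y med 0.27846604796766183 pct [0.27686578 0.27775231 0.27908108 0.27977795]
tip [0.55689636 0.40452774 0.102     ] tipY (end,centroid) 0.2800721369121631 0.2815048635645129 gap to stripe mid 0.0016060889445012605
[0.549  0.0913 0.1257] [ 1.94095068 -8.97360638  7.17594797] 49.887327114120126 9.6
front from post 0.2852574038036187
```

View pics/fin.png

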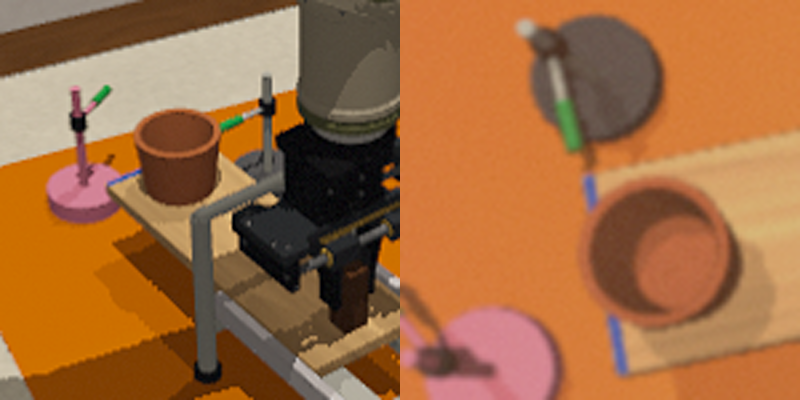

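```bash
python3 -c "
from bench import order;print(order.close_job())"
```

```text
the job is handed in; nothing more can be done
None
```

I slid the board out under the bar until its blue-striped end measured within about 2 mm of the gauge's green tip, and handed the job in at about 9.6 s. The gripper still holds the post at 50 N, the pot is standing on the board, and the gauge shows no movement in the images. No verdict came back.

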